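# Sort marble mosaic tiles into their sample trays

### The arm

A 6-joint arm with a two-finger parallel gripper is mounted at the origin on a cart in front of the work surface, level with it; the furniture and walls round the work are solid. World frame = base frame: x ahead of the robot, y to its left, z up, the work surface at z = 0. Lengths are in m, angles in rad, forces in N, time in s.
With the tool pointing down it reaches from about 0.425 to 0.95 m from the base axis. Payload 3.5 kg.
Tool frame: the origin (TCP) lies midway between the tips of the shut fingers; the grasp point (between the pads) lies 19 mm behind it (ctrl.pinch_z is the distance from the TCP to the grasp point, in m); z points along the fingers, y is the line along which they close (so a half turn about z gives the same grasp; the last joint's range is limited). The gripper opens to 85 mm and grips with 20 to 120 N. Pads are 22 mm wide; open, the fingers measure 114 mm over their backs; the gripper's body (76 mm by 85 mm) begins 54 mm behind the grasp point. The pads swing forward as they close: fully open they stand 13 mm farther back than shut.
Start: joints at [1.041, 0.286, 1.577, -0, 1.279, -0.15], TCP at [0.25, 0.627, 0.231] pointing down, gripper open.
Joint ranges: [-2.77, 2.77], [-0.9, 2.22], [0.21, 2.48], [-1.53, 4.67], [0.24, 2.81], [-2.84, 2.84]. Speed limits (rad/s): [2.79, 2.79, 3.14, 3.14, 3.14, 3.14].

### API

Orientations are given as a unit quaternion [x, y, z, w].
In Python, from plant import get_state, viewer, sign_off, ctrl gives the robot as it stands. The module is installed in compiled form; this text tells all that it offers.
- The arm moves only by the shell command python3 -m handwheel 'ROWS' [FORCE]. ROWS is JSON, a list that holds one entry, the list of rows, each a list of 5 numbers: the finger opening in m, from 0 to 0.0854, then the shift along the tool's x, y, z in m, then the turn about the tool's z in degrees. In form: [[[claw, x, y, z, spin], ...]]. A call has 1 to 12 rows; each row shifts and turns the commanded pose from where the row before left it, along the tool's axes as they then stand; what a row does not reach is not made up. A row lasts 1/12 s, in which the tool goes at most 41.7 mm and 7.16 degrees, less where a joint would pass 70% of its speed; a pose out of reach is approached as far as the arm can. A call is refused whole if a number of a shift passes 0.0417 or a number of a turn 7.16, either way. A call with a gripper value outside its range is refused whole. The fingers move at their own pace and stop on an object; FORCE is the grip in N (left out, the last holds). Time passes only in rows, so rows that do not move let the fingers close. It gives the time, the measured TCP pose, the force, the opening and the grip force at its end, in the units of the state.
- get_state(): the state, without advancing time (a new reading comes with each control period).
- viewer.read_camera(name): name is "side" or "top" or "wrist"; returns the picture (384x512x3 uint8, blue, green, red); there is no depth.
- viewer.camera_params(name): a dict with "fov_y" (degrees; the focal length in pixels is half the picture's height over the tangent of half this angle, whatever the lens; pixels are square), "cx", "cy" (the principal point, pixels), "xyz" and "attitude" of the camera in the world; the wrist camera has in their place "hand_eye" (4x4, takes a point from camera to tool coordinates, whose origin is the TCP and whose axes are the flange's). Camera axes: x right, y up, looking along -z (the intrinsics and any distortion apply to the point x, -y, -z); pixel columns grow to the right and rows downward; lengths in m; the calibration is good to about 2 mm. A picture is of the moment at which its call begins: read the wrist's pose just before it. camera_params takes no time and is no camera call.
- sign_off(): hands the job in; it is judged then, once.
Trained networks look in the newest picture that a camera, given by its name, has taken for a name from the list of things; names that differ only in an ending like _2 or _b are one class to them, and where a whole thing is asked for, a point or a joint stands for the part that bears it (a point fixed in the world has none). Each returns a list of dicts, best first, with "confidence" (0 to 1); they miss things now and then, are a little off and sometimes report something else, mostly with a low value. They report only what shows in the picture. A call takes as long as a camera call. They do not tell look-alikes from the thing itself.
- viewer.look_for(camera, name): "extent" ([left, top, width, height] as shares, 0 to 1, of the picture: columns of its width, rows of its height, round what is visible of it).
- viewer.outline_of(camera, name): "mask" (384x512 bool, what is visible of it) and "extent" ([left, top, width, height] as shares, 0 to 1, of the picture: columns of its width, rows of its height, round what is visible of it).
- viewer.pinpoint(camera, name): "xy" ([column, row] as shares, 0 to 1, of the picture: columns of its width, rows of its height: a listed point, or the origin of a listed thing).
The state is a dict: "time": time; "qpos": joint angles; "dq": joint speeds; "joint_efforts": joint torques, N m; "eef_pos": TCP position; "tcp_rot": TCP orientation; "contact_force": force on the tool from outside, world axes, zero at the start; "wrist_torque": the same for the moment, N m; "opening": opening from 0.0 (shut) to 1.0 (fully open); "finger_force": force on a finger pad.
Only numpy, scipy, OpenCV 4.12 (cv2) and the standard library are available. Lean on these libraries where they do the work, as an engineer would, in place of code of your own. Each camera call takes 0.05 s, during which the arm holds its last target. There are 200 camera calls.

### The job

Sort the four loose marble tiles into the wooden trays: each tray has a sample tile glued on the ledge behind its pocket, and the loose tile of the same shape and size belongs in that tray's pocket. Set each tile down flat on the pocket floor rather than letting it drop, and do not push the tape roll or the nippers about.

Things in the scene. Friction and masses are not known exactly. Their poses are not given: they have to be found in the camera images.
- large_square: white marble tile, 40 x 40 mm square, 14 mm thick; loose, lying flat on the table. Origin at the centre of its underside, z up through the thickness, x and y along its edges.
- small_square: white marble tile, 24 x 24 mm square, 14 mm thick; loose, lying flat on the table. Origin at the centre of its underside, z up through the thickness, x and y along its edges.
- disc: round white marble tile, 40 mm in diameter, 14 mm thick; loose, lying flat on the table. Origin at the centre of its underside, z up through the thickness.
- bar: oblong white marble tile, 18 mm along its x, 54 mm along its y, 14 mm thick; loose, lying flat on the table. Origin at the centre of its underside, z up through the thickness, x and y along its edges.
- tray_large_square: open wooden tray for the large square tile, fixed to the table: pocket 110 mm (x) by 80 mm (y) inside, walls 5 mm thick and 22 mm high, pocket floor 5 mm above the table. Behind the pocket (its +x side, away from the robot) is a ledge 12 mm high carrying a glued-on sample, 5 mm thick, of the shape and size of the large square tile: that is how the tray is known. Origin at the centre of the pocket, on the table; x towards the ledge, z up. The sample's centre is at x = +82 mm.
- tray_small_square: open wooden tray for the small square tile, fixed to the table: pocket 110 mm (x) by 80 mm (y) inside, walls 5 mm thick and 22 mm high, pocket floor 5 mm above the table. Behind the pocket (its +x side, away from the robot) is a ledge 12 mm high carrying a glued-on sample, 5 mm thick, of the shape and size of the small square tile: that is how the tray is known. Origin at the centre of the pocket, on the table; x towards the ledge, z up. The sample's centre is at x = +82 mm.
- tray_disc: open wooden tray for the round tile, fixed to the table: pocket 110 mm (x) by 80 mm (y) inside, walls 5 mm thick and 22 mm high, pocket floor 5 mm above the table. Behind the pocket (its +x side, away from the robot) is a ledge 12 mm high carrying a glued-on sample, 5 mm thick, of the shape and size of the round tile: that is how the tray is known. Origin at the centre of the pocket, on the table; x towards the ledge, z up. The sample's centre is at x = +82 mm.
- tray_bar: open wooden tray for the bar tile, fixed to the table: pocket 110 mm (x) by 80 mm (y) inside, walls 5 mm thick and 22 mm high, pocket floor 5 mm above the table. Behind the pocket (its +x side, away from the robot) is a ledge 12 mm high carrying a glued-on sample, 5 mm thick, of the shape and size of the bar tile: that is how the tray is known. Origin at the centre of the pocket, on the table; x towards the ledge, z up. The sample's centre is at x = +82 mm.
- tape_roll: loose roll of beige masking tape, 111 mm across, 25 mm high, lying flat among the tiles; to be left alone. Origin at the centre of its underside.
- nippers: loose tile nippers with red grips, 61 x 188 x 14 mm, lying at the robot's edge of the table; to be left alone. Origin at the centre of the underside, y along the length.
Not all that is in view belongs to the job. What is shaped like the bar but blue or pink is not meant.

How it is judged:
By the outcome, as a careful person would: the job done as asked, in the order asked, and still so for the second after the job is handed in, with the robot touching nothing.
It also fails if it takes over 93 s, if anything falls off the work surface, if the arm or the gripper's body presses on something with over 40 N, if the wrist force passes 120 N, or if a joint passes its speed limit or range.

## Working session

There is one attempt and no reset: what is moved stays moved. The work goes in short steps, Python scripts to look and compute and a shell command to move; the robot and the scene stay as the last step left them, time stands still between calls to the robot, and variables do not carry over. Pictures are saved under pics/ and viewed, at most 14 in all, crops included, and the job is handed in when it is done.

```bash
mkdir -p pics
python3 - <<'E'
from plant import get_state, viewer, ctrl
import cv2
s=get_state(); print(s, ctrl.pinch_z)
for n in("top","side","wrist"): print(n,viewer.camera_params(n))
for n in("top","side"): cv2.imwrite(f"pics/{n}0.png",viewer.read_camera(n))
E
```

```text
{'time': 0.0, 'qpos': array([ 1.04098919e+00,  2.87143348e-01,  1.57816340e+00, -2.53199491e-05,
        1.27859131e+00, -1.49949636e-01]), 'dq': array([ 0.00092519,  0.00115643,  0.00123668, -0.00011621,  0.00142949,
       -0.0006059 ]), 'joint_efforts': array([-8.82070617e-04, -4.05961990e+01, -2.92631471e+01, -1.15609569e-04,
        5.69905547e-03,  1.08984352e-05]), 'eef_pos': array([0.24989659, 0.6263387 , 0.22996941]), 'tcp_rot': array([ 1.88785207e-01,  9.82017727e-01, -1.09080410e-03, -3.72853933e-04]), 'contact_force': array([-0.33764509, -1.08270555,  0.2698603 ]), 'wrist_torque': array([-0.03372225, -0.03524151,  0.04800088]), 'finger_force': 0.0, 'opening': 1.0012726301135144} 0.0187
top {'fov_y': 42.98056994543296, 'cx': 246.52380027702372, 'cy': 190.9876346244521, 'xyz': array([0.32660273, 0.24041229, 1.4062384 ]), 'attitude': array([-0.0646795 ,  0.06843357,  0.711602  , -0.69624421])}
side {'fov_y': 47.647538942119766, 'cx': 260.1438888191186, 'cy': 191.66415553113703, 'xyz': array([0.40590775, 1.22903898, 0.56922108]), 'attitude': array([-0.04711851,  0.51536513,  0.85318164, -0.06526646])}
wrist {'fov_y': 68.15128560443075, 'cx': 249.65969639071818, 'cy': 194.20290131075802, 'hand_eye': array([[ 1.50037125e-04,  9.47260882e-01,  3.20463413e-01,
         8.22405131e-02],
       [ 9.99999773e-01,  6.82023147e-05, -6.69787774e-04,
         2.00571183e-04],
       [-6.56320104e-04,  3.20463440e-01, -9.47260657e-01,
        -1.42093490e-01],
       [ 0.00000000e+00,  0.00000000e+00,  0.00000000e+00,
         1.00000000e+00]])}
```

View pics/top0.png

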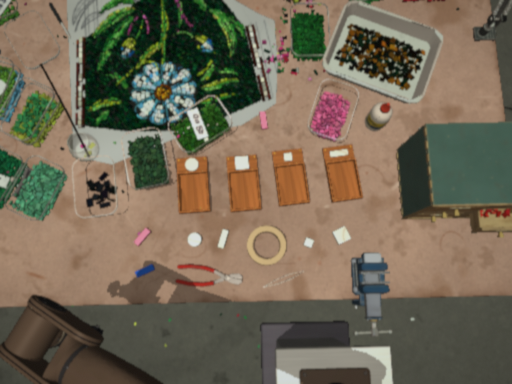

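View pics/side0.png

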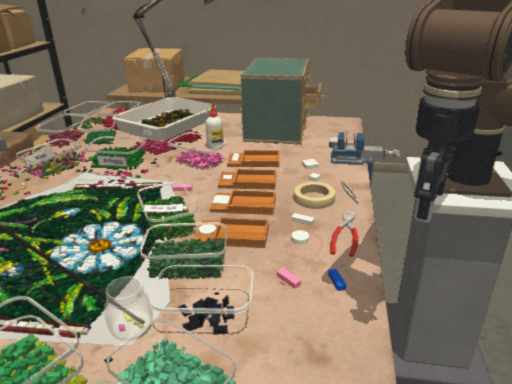

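The top view shows, left to right:
- Trays: disc (192,165), large square (242,162), small square (288,157) and bar (339,153).
- Loose tiles: disc (194,240), white bar (223,239), small square (309,243) and large square (343,235).
- Bar look-alikes: pink at (142,237) and (263,120), blue at (145,270). The white one at (223,239) is the one meant.

```bash
cat > h.py <<'E'
import numpy as np, cv2
from plant import get_state, viewer, ctrl
from scipy.spatial.transform import Rotation as R
def cam(n):
    p=viewer.camera_params(n); f=192/np.tan(np.radians(p["fov_y"]/2))
    if n=="wrist":
        s=get_state(); T=np.eye(4); T[:3,:3]=R.from_quat(s["tcp_rot"]).as_matrix(); T[:3,3]=s["eef_pos"]
        T=T@p["hand_eye"]
    else:
        T=np.eye(4); T[:3,:3]=R.from_quat(p["attitude"]).as_matrix(); T[:3,3]=p["xyz"]
    return T,f,p["cx"],p["cy"]
def ray(c,uv,z):
    T,f,cx,cy=c; uv=np.atleast_2d(np.asarray(uv,float))
    d=np.c_[(uv[:,0]-cx)/f,-(uv[:,1]-cy)/f,-np.ones(len(uv))]@T[:3,:3].T
    return T[:3,3]+d*((z-T[2,3])/d[:,2])[:,None]
def proj(c,P):
    T,f,cx,cy=c; q=(np.atleast_2d(P)-T[:3,3])@T[:3,:3]
    return np.c_[cx+f*q[:,0]/-q[:,2],cy-f*q[:,1]/-q[:,2]]
def yaw(): # tool y direction in world
    s=get_state(); m=R.from_quat(s["tcp_rot"]).as_matrix(); return s["eef_pos"],m
E
cat > loc.py <<'E'
from h import *
c=cam("top"); im=viewer.read_camera("top")
for n in "large_square small_square disc bar tray_large_square tray_small_square tray_disc tray_bar tape_roll nippers".split():
    pp=viewer.pinpoint("top",n)[:2]; oo=viewer.outline_of("top",n)[:2]
    for q in pp: print(n,"pin",np.round(ray(c,np.array(q["xy"])*[512,384],0)[0,:2],4),(np.array(q["xy"])*[512,384]).round(1),round(q["confidence"],2))
    for q in oo:
        ys,xs=np.nonzero(q["mask"]); 
        z=.014 if "tray" not in n else .02
        w=ray(c,np.c_[xs,ys],z)[:,:2].astype(np.float32); r=cv2.minAreaRect(w)
        print("   mask",np.round(w.mean(0),4),np.round(r[1],3),round(r[2],1),round(q["confidence"],2))
E
python3 loc.py
python3 - <<'E'
import cv2
im=cv2.imread("pics/top0.png")
cv2.imwrite("pics/crop0.png",cv2.resize(im[135:295,130:380],None,fx=3.2,fy=3.2,interpolation=cv2.INTER_CUBIC))
E
```

```text
large_square pin [ 0.461  -0.0389] [340.6 234.5] 0.62
   mask [ 0.4598 -0.0374] [0.037 0.039] 23.7 0.72
small_square pin [0.4323 0.0677] [304.2 245.3] 0.45
   mask [ 0.6416 -0.0509] [0.165 0.095] 7.6 0.73
disc pin [0.4609 0.3906] [191.8 237.8] 0.57
disc pin [0.6154 0.1041] [289.1 183.2] 0.41
   mask [0.4572 0.3822] [0.037 0.037] 88.8 0.7
bar pin [0.3739 0.5256] [144.4 269.4] 0.72
bar pin [0.4707 0.5361] [141.3 235.5] 0.69
   mask [0.373  0.5233] [0.014 0.049] 23.3 0.7
   mask [0.8116 0.1761] [0.058 0.02 ] 9.3 0.67
tray_large_square pin [0.5899 0.2374] [244.  192.7] 0.87
   mask [0.6174 0.2399] [0.161 0.088] 3.0 0.84
tray_small_square pin [0.6103 0.1028] [289.6 184.9] 0.94
tray_small_square pin [ 0.4619 -0.041 ] [341.3 234.2] 0.47
   mask [0.6304 0.1022] [0.165 0.092] 5.6 0.68
tray_disc pin [0.5974 0.3806] [195.2 191.2] 0.8
   mask [0.6148 0.3855] [0.166 0.091] 3.0 0.94
tray_bar pin [ 0.6191 -0.0496] [341.1 180.9] 0.82
tray_bar pin [0.4313 0.0639] [305.5 245.6] 0.33
   mask [ 0.6405 -0.0497] [0.169 0.096] 6.5 0.72
   mask [0.6306 0.1019] [0.166 0.095] 5.7 0.17
tape_roll pin [0.4351 0.1714] [268.1 245.1] 0.9
nippers pin [0.3504 0.3488] [206.6 276.4] 0.65
   mask [0.3506 0.3406] [0.182 0.058] 88.7 0.57
```

View pics/crop0.png

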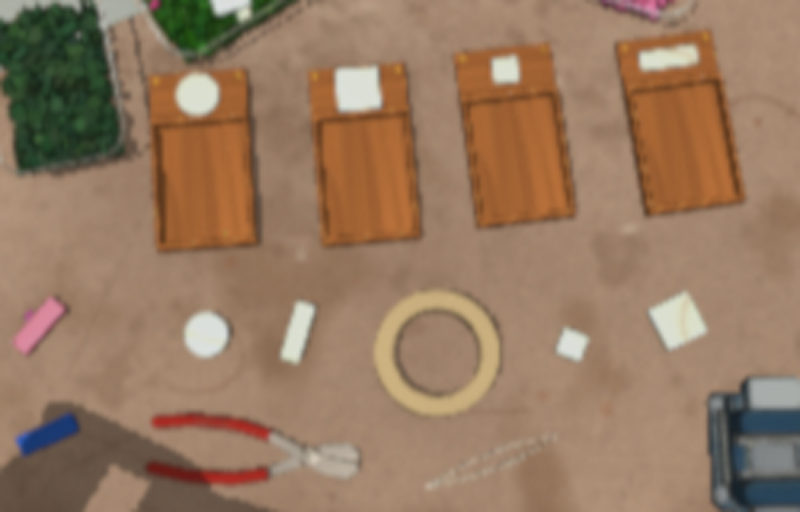

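The crop confirms it: the white bar sits at top-view (223,239), clear of the pink and blue ones, and the samples left to right are disc, large square, small square and bar. Next I'll measure the white blobs precisely.

```bash
cat > blobs.py <<'E'
from h import *
import sys
def blobs(n,z=.014,amin=25,roi=None):
    c=cam(n); im=viewer.read_camera(n)
    hsv=cv2.cvtColor(im,cv2.COLOR_BGR2HSV); m=((hsv[...,1]<60)&(hsv[...,2]>165)).astype(np.uint8)
    if roi: k=np.zeros_like(m); k[roi[1]:roi[3],roi[0]:roi[2]]=1; m*=k
    cs,_=cv2.findContours(m,cv2.RETR_EXTERNAL,cv2.CHAIN_APPROX_NONE)
    for q in cs:
        if cv2.contourArea(q)<amin: continue
        k=np.zeros_like(m); cv2.drawContours(k,[q],-1,1,-1); ys,xs=np.nonzero(k)
        w=ray(c,np.c_[xs,ys],z)[:,:2].astype(np.float32)
        (ctr,sz,a)=cv2.minAreaRect(((w-w.mean(0))*1000).astype(np.float32))
        print("px",np.round([xs.mean(),ys.mean()],1),"world",np.round(w.mean(0),4),"rectc",np.round(w.mean(0)+np.array(ctr)/1000,4),"size mm",np.round(sz,1),"ang",round(a,1))
    return im
if __name__=="__main__":
    print("tiles"); blobs("top",.014,roi=(180,222,360,255))
    print("samples"); blobs("top",.017,roi=(180,145,360,172))
E
python3 blobs.py
```

```text
tiles
px [308.3 242.2] world [0.4399 0.0573] rectc [0.4395 0.0576] size mm [24.7 26.7] ang 65.6
px [193.6 239.1] world [0.4557 0.3841] rectc [0.4561 0.3843] size mm [37.1 40.1] ang 89.8
px [222.4 238.3] world [0.4562 0.3019] rectc [0.4564 0.3022] size mm [18.3 55.1] ang 72.5
px [341.6 234.7] world [ 0.459  -0.0389] rectc [ 0.4592 -0.039 ] size mm [43.3 40.3] ang 23.7
samples
px [191.3 164.1] world [0.6753 0.3901] rectc [0.6756 0.3909] size mm [35.4 36.2] ang 88.8
px [241.3 162.3] world [0.6775 0.2434] rectc [0.6785 0.2429] size mm [38.1 42.3] ang 89.0
px [287.6 156.4] world [0.6926 0.107 ] rectc [0.6937 0.1072] size mm [20.6 24.5] ang 87.9
px [338.3 152.7] world [ 0.7006 -0.0429] rectc [ 0.7007 -0.0432] size mm [18.  51.8] ang 7.1
```

```bash
cat > go.py <<'E'
from h import *
import sys
def go(x,y,z,yw):
    p,m=yaw(); cur=np.degrees(np.arctan2(m[1,1],m[0,1]))
    d=((yw-cur+90)%180)-90; a=np.radians(cur+d); Y=np.array([np.cos(a),np.sin(a)]); X=np.array([-Y[1],Y[0]])
    e=np.array([x,y])-p[:2]
    print("pos",np.round(p,4),"yaw",round(cur,1),"j6",round(get_state()["qpos"][5],2),"-> spin",round(-d,1),"then x,y,z",np.round([X@e,Y@e,p[2]-z],4),"dist",round(np.hypot(*e),3))
if __name__=="__main__": go(*map(float,sys.argv[1:5]))
E
python3 -m handwheel '[[[0.06,0,0,0,6.8],[0.06,0,0,0,6.8],[0.06,0,0,0,6.8],[0.06,0,0,0,6.8],[0.06,0,0,0,6.8],[0.06,0,0,0,6.8],[0.06,0,0,0,6.8],[0.06,0,0,0,6.8],[0.06,0,0,0,6.8],[0.06,0,0,0,6.8]]]' 40
python3 -m handwheel '[[[0.06,-0.0202,0.0172,0.0092,0],[0.06,-0.0202,0.0172,0.0092,0],[0.06,-0.0202,0.0172,0.0092,0],[0.06,-0.0202,0.0172,0.0092,0],[0.06,-0.0202,0.0172,0.0092,0],[0.06,-0.0202,0.0172,0.0092,0],[0.06,-0.0202,0.0172,0.0092,0],[0.06,-0.0202,0.0172,0.0092,0],[0.06,-0.0202,0.0172,0.0092,0],[0.06,-0.0202,0.0172,0.0092,0],[0.06,-0.0202,0.0172,0.0092,0],[0.06,-0.0202,0.0172,0.0092,0]]]'
python3 -m handwheel '[[[0.06,0,0,0,0],[0.06,0,0,0,0]]]'
python3 go.py 0.456 0.384 0.12 0
python3 - <<'E'
from blobs import *
im=blobs("wrist",amin=200); cv2.imwrite("pics/w1.png",im)
print(viewer.pinpoint("wrist","disc")[:2])
E
```

```text
time: 2.08
eef_pos: [0.2502, 0.6269, 0.2313]
tcp_rot: [0.708, 0.707, 0.0, 0.0]
contact_force: [-0.6, 0.4, -0.4]
opening: 0.7
finger_force: 0.0
time: 3.08
eef_pos: [0.4584, 0.3844, 0.1207]
tcp_rot: [0.706, 0.709, 0.0, 0.0]
contact_force: [0.7, 0.4, 0.3]
opening: 0.701
finger_force: 0.0
time: 3.25
eef_pos: [0.4581, 0.3843, 0.1203]
tcp_rot: [0.707, 0.708, -0.001, -0.0]
contact_force: [-1.1, 0.5, 0.1]
opening: 0.698
finger_force: 0.0
pos [0.4581 0.3843 0.1203] yaw 0.1 j6 0.53 -> spin 0.1 then x,y,z [-0.0003 -0.0021  0.0003] dist 0.002
px [457.5 317.1] world [0.6834 0.243 ] rectc [0.6818 0.2408] size mm [38.9 40.4] ang 3.7
px [248.6 194.1] world [0.4573 0.3829] rectc [0.4573 0.3822] size mm [38.1 38.1] ang 0.1
px [490.4 188.3] world [0.679  0.3889] rectc [0.6788 0.3887] size mm [37.5 38.8] ang 13.0
[{'xy': [0.4813, 0.4956], 'confidence': 0.93}]
```

View pics/w1.png

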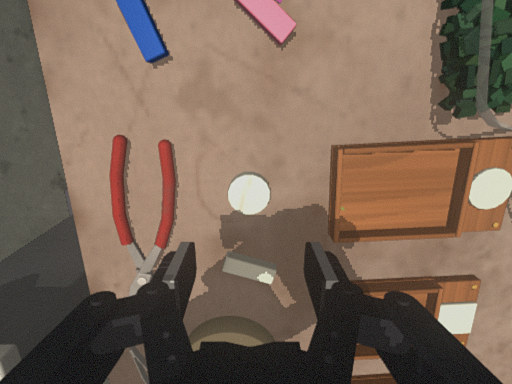

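The wrist view shows the disc at (249,194), matching the top view to about 1 mm. The nippers' handle at column 170 is clear of the fingers, so I'll descend and grip.

```bash
python3 -m handwheel '[[[0.06,-0.001,-0.001,0.025,0],[0.06,0,0,0.025,0],[0.06,0,0,0.025,0],[0.06,0,0,0.02,0],[0.06,0,0,0.013,0],[0.06,0,0,0.008,0],[0.06,0,0,0.002,0],[0.06,0,0,0,0]]]' 40
python3 -m handwheel '[[[0.03,0,0,0,0],[0.03,0,0,0,0],[0.03,0,0,0,0],[0.03,0,0,0,0],[0.03,0,0,0,0],[0.03,0,0,0,0]]]' 40
python3 -m handwheel '[[[0.03,0,0,-0.005,0],[0.03,0,0,-0.01,0],[0.03,0,0,-0.02,0],[0.03,0,0,-0.025,0],[0.03,0,0,-0.025,0],[0.03,0,0,0,0]]]' 40
python3 go.py 0.595 0.386 0.08 4
python3 - <<'E'
from h import *
cv2.imwrite("pics/w2.png",viewer.read_camera("wrist"))
E
```

```text
time: 4.02
eef_pos: [0.4567, 0.385, 0.0033]
tcp_rot: [0.705, 0.709, 0.0, 0.0]
contact_force: [0.5, -1.0, -0.7]
opening: 0.704
finger_force: 0.0
time: 4.52
eef_pos: [0.458, 0.3852, 0.0049]
tcp_rot: [0.706, 0.709, 0.002, 0.0]
contact_force: [0.1, 0.4, 6.2]
opening: 0.44
finger_force: 40.5
time: 5.02
eef_pos: [0.4597, 0.3862, 0.0943]
tcp_rot: [0.706, 0.709, 0.005, 0.001]
contact_force: [1.3, 0.9, 0.1]
opening: 0.442
finger_force: 40.2
pos [0.4597 0.3862 0.0943] yaw 0.2 j6 0.53 -> spin -3.8 then x,y,z [-0.0096  0.1349  0.0143] dist 0.135
```

View pics/w2.png

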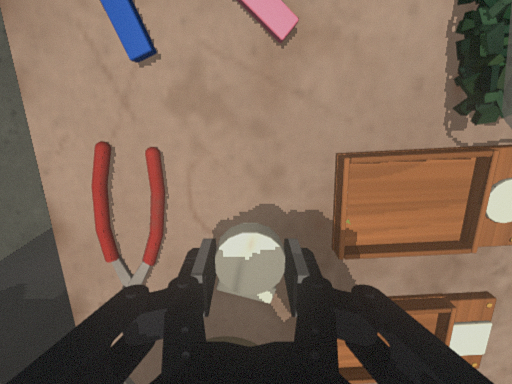

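The disc is held between the pads at (250,258). I'll carry it to its tray.

```bash
python3 -m handwheel '[[[0.03,0,0,0,-4],[0.03,-0.0016,0.01,0,0],[0.03,-0.0016,0.025,0,0],[0.03,-0.0016,0.03,0,0],[0.03,-0.0016,0.03,0,0],[0.03,-0.0016,0.025,0,0],[0.03,-0.0016,0.015,0,0],[0.03,0,0,0,0],[0.03,0,0,0,0]]]' 40
python3 -m handwheel '[[[0.03,0,0,0.015,0],[0.03,0,0,0.02,0],[0.03,0,0,0.02,0],[0.03,0,0,0.015,0],[0.03,0,0,0.006,0],[0.03,0,0,0.003,0],[0.03,0,0,0,0],[0.03,0,0,0,0]]]'
python3 go.py 0.596 0.386 0.010 4
```

```text
time: 5.82
eef_pos: [0.592, 0.3839, 0.0862]
tcp_rot: [0.681, 0.732, -0.001, -0.001]
contact_force: [-0.4, -0.1, -0.2]
opening: 0.44
finger_force: 40.2
time: 6.48
eef_pos: [0.5904, 0.3851, 0.0096]
tcp_rot: [0.68, 0.733, -0.001, -0.001]
contact_force: [-3.9, -0.8, 3.5]
opening: 0.439
finger_force: 43.2
pos [0.5904 0.3851 0.0096] yaw 4.3 j6 0.36 -> spin 0.3 then x,y,z [ 0.0006  0.0056 -0.0004] dist 0.006
```

```bash
python3 -m handwheel '[[[0.04,0,0,0,0],[0.046,0,0,0,0],[0.05,0,0,0,0],[0.052,0,0,0,0],[0.052,0,0,-0.004,0],[0.052,0,0,-0.015,0],[0.052,0,0,-0.03,0],[0.052,0,0,-0.035,0],[0.052,0,0,-0.035,0],[0.05,0,0,0,0]]]'
python3 go.py 0.4562 0.302 0.12 72.5
python3 - <<'E'
from h import *
cv2.imwrite("pics/w3.png",viewer.read_camera("wrist"))
E
```

```text
time: 7.32
eef_pos: [0.597, 0.3872, 0.1399]
tcp_rot: [0.68, 0.733, 0.008, 0.003]
contact_force: [0.7, 0.8, 2.2]
opening: 0.588
finger_force: 0.0
pos [0.597  0.3872 0.1399] yaw 4.2 j6 0.36 -> spin -68.3 then x,y,z [ 0.1087 -0.1236  0.0199] dist 0.165
```

View pics/w3.png

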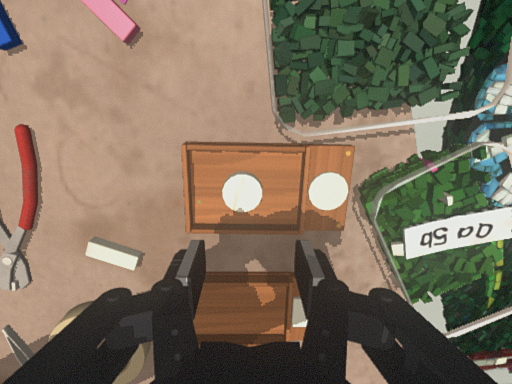

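The disc lies flat in its pocket at (242,193). The bar is next.

```bash
python3 -m handwheel '[[[0.04,0,0,0,-6.8],[0.04,0,0,0,-6.8],[0.04,0,0,0,-6.8],[0.04,0,0,0,-6.8],[0.04,0,0,0,-6.8],[0.04,0,0,0,-6.8],[0.04,0,0,0,-6.8],[0.04,0,0,0,-6.8],[0.04,0,0,0,-6.8],[0.04,0,0,0,-6.8]]]'
python3 -m handwheel '[[[0.04,0.0136,-0.0155,0.0025,0],[0.04,0.0136,-0.0155,0.0025,0],[0.04,0.0136,-0.0155,0.0025,0],[0.04,0.0136,-0.0155,0.0025,0],[0.04,0.0136,-0.0155,0.0025,0],[0.04,0.0136,-0.0155,0.0025,0],[0.04,0.0136,-0.0155,0.0025,0],[0.04,0.0136,-0.0155,0.0025,0],[0.04,0,0,0,0],[0.04,0,0,0,0]]]'
cat > look.py <<'E'
from blobs import *; from go import go
z,n=float(sys.argv[1]),sys.argv[2]
im=blobs("wrist",amin=200); q=viewer.pinpoint("wrist",n)[:1]
if q: print("pin",ray(cam("wrist"),np.array(q[0]["xy"])*[512,384],0)[0].round(4),q)
E
python3 look.py 0 bar; python3 go.py 0.4562 0.302 0.004 72.5
```

```text
time: 8.2
eef_pos: [0.5917, 0.3845, 0.1277]
tcp_rot: [0.152, 0.988, -0.0, -0.0]
contact_force: [-0.1, -0.0, 0.0]
opening: 0.47
finger_force: 0.0
time: 9.03
eef_pos: [0.4498, 0.2995, 0.1077]
tcp_rot: [0.154, 0.988, -0.0, -0.0]
contact_force: [-0.0, 0.1, 0.3]
opening: 0.47
finger_force: 0.0
px [  8.2 262.2] world [0.4425 0.0603] rectc [0.442  0.0599] size mm [17.6 24.3] ang 65.5
px [252.3 194.9] world [0.449  0.3025] rectc [0.4516 0.3019] size mm [16.8 40.2] ang 73.0
px [173.4  97.8] world [0.353  0.2678] rectc [0.3519 0.2681] size mm [12.5 34.3] ang 1.8
px [196.9  77. ] world [0.3445 0.2909] rectc [0.3396 0.2925] size mm [83.  32.8] ang 69.5
pin [0.3714 0.5235 0.    ] [{'xy': [0.9658, 0.0323], 'confidence': 0.9}]
pos [0.4515 0.3003 0.1086] yaw 72.2 j6 -0.86 -> spin -0.3 then x,y,z [-0.004   0.0031  0.1046] dist 0.005
```

```bash
python3 -m handwheel '[[[0.04,-0.004,0.003,0.02,0],[0.04,0,0,0.025,0],[0.04,0,0,0.025,0],[0.04,0,0,0.02,0],[0.04,0,0,0.009,0],[0.04,0,0,0.004,0],[0.04,0,0,0.0015,0],[0.04,0,0,0,0],[0.04,0,0,0,0]]]' 40
python3 -m handwheel '[[[0.01,0,0,0,0],[0.01,0,0,0,0],[0.01,0,0,0,0],[0.01,0,0,0,0],[0.01,0,0,0,0],[0.01,0,0,0,0]]]' 40
python3 -m handwheel '[[[0.01,0,0,-0.005,0],[0.01,0,0,-0.01,0],[0.01,0,0,-0.02,0],[0.01,0,0,-0.025,0],[0.01,0,0,-0.025,0],[0.01,0,0,0,0],[0.01,0,0,0,0]]]' 40
python3 go.py 0.619 -0.053 0.09 97
python3 - <<'E'
from h import *
cv2.imwrite("pics/w4.png",viewer.read_camera("wrist"))
E
```

```text
time: 9.88
eef_pos: [0.4565, 0.3021, 0.0048]
tcp_rot: [0.154, 0.988, 0.001, 0.001]
contact_force: [-0.4, 0.9, -0.2]
opening: 0.462
finger_force: 0.0
time: 10.38
eef_pos: [0.4563, 0.302, 0.0048]
tcp_rot: [0.154, 0.988, 0.001, 0.001]
contact_force: [-1.0, -0.2, 6.4]
opening: 0.197
finger_force: 41.1
time: 10.97
eef_pos: [0.4563, 0.302, 0.0906]
tcp_rot: [0.154, 0.988, 0.001, 0.002]
contact_force: [0.4, -0.3, -1.4]
opening: 0.197
finger_force: 40.4
pos [0.4563 0.302  0.0906] yaw 72.2 j6 -0.86 -> spin -24.8 then x,y,z [-0.1182 -0.3722  0.0006] dist 0.39
```

View pics/w4.png

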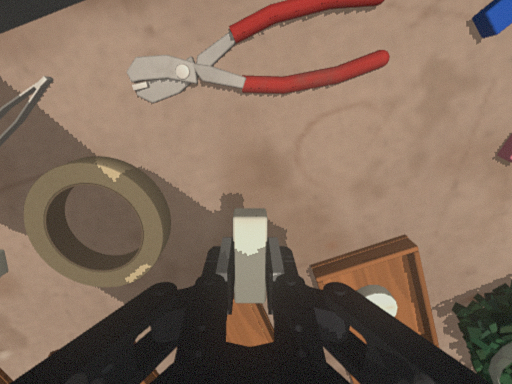

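The bar is held at (250,255). Now to its tray, aligned with the pocket's length.

```bash
python3 -m handwheel '[[[0.01,0,0,0,-6.2],[0.01,0,0,0,-6.2],[0.01,0,0,0,-6.2],[0.01,0,0,0,-6.2]]]'
python3 -m handwheel '[[[0.01,-0.0099,-0.031,0,0],[0.01,-0.0099,-0.031,0,0],[0.01,-0.0099,-0.031,0,0],[0.01,-0.0099,-0.031,0,0],[0.01,-0.0099,-0.031,0,0],[0.01,-0.0099,-0.031,0,0],[0.01,-0.0099,-0.031,0,0],[0.01,-0.0099,-0.031,0,0],[0.01,-0.0099,-0.031,0,0],[0.01,-0.0099,-0.031,0,0],[0.01,-0.0099,-0.031,0,0],[0.01,-0.0099,-0.031,0,0]]]'
python3 -m handwheel '[[[0.01,0,0,0,0],[0.01,0,0,0,0]]]'
python3 go.py 0.619 -0.053 0.010 97
python3 - <<'E'
from h import *
im=viewer.read_camera("wrist"); cv2.imwrite("pics/w5.png",im)
E
```

```text
time: 11.35
eef_pos: [0.4537, 0.3008, 0.0863]
tcp_rot: [-0.064, 0.998, -0.001, -0.002]
contact_force: [-0.5, -0.2, -0.9]
opening: 0.199
finger_force: 40.4
time: 12.35
eef_pos: [0.6176, -0.0543, 0.086]
tcp_rot: [-0.061, 0.998, 0.001, -0.002]
contact_force: [0.1, 0.6, -0.5]
opening: 0.195
finger_force: 40.4
time: 12.52
eef_pos: [0.6179, -0.0545, 0.0864]
tcp_rot: [-0.06, 0.998, 0.001, -0.002]
contact_force: [-0.0, 0.3, -0.4]
opening: 0.196
finger_force: 40.4
pos [ 0.6179 -0.0545  0.0864] yaw 96.9 j6 -1.94 -> spin -0.1 then x,y,z [-0.0013  0.0013  0.0764] dist 0.002
```

View pics/w5.png

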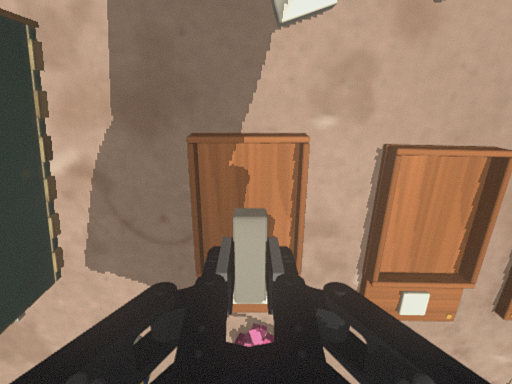

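The bar is centred over its pocket (walls at columns 195 to 300, bar at 250). Lowering.

```bash
python3 -m handwheel '[[[0.01,0,0,0.015,0],[0.01,0,0,0.02,0],[0.01,0,0,0.02,0],[0.01,0,0,0.012,0],[0.01,0,0,0.005,0],[0.01,0,0,0.002,0],[0.01,0,0,0.001,0],[0.01,0,0,0,0],[0.01,0,0,0,0]]]'
python3 go.py 0.619 -0.053 0.010 97
```

```text
time: 13.32
eef_pos: [0.6197, -0.0532, 0.0147]
tcp_rot: [-0.061, 0.998, -0.0, 0.001]
contact_force: [-0.4, -0.2, 0.0]
opening: 0.198
finger_force: 40.4
pos [ 0.6197 -0.0532  0.0147] yaw 97.0 j6 -1.94 -> spin 0.0 then x,y,z [0.0006 0.0003 0.0047] dist 0.001
```

```bash
python3 -m handwheel '[[[0.01,0,0,0.002,0],[0.01,0,0,0.001,0],[0.01,0,0,0.001,0],[0.01,0,0,0.001,0],[0.01,0,0,0.0,0],[0.01,0,0,0,0]]]'
```

```text
time: 13.82
eef_pos: [0.619, -0.0533, 0.0098]
tcp_rot: [-0.061, 0.998, -0.0, -0.0]
contact_force: [-2.6, 0.3, 5.4]
opening: 0.194
finger_force: 41.1
```

```bash
python3 -m handwheel '[[[0.02,0,0,0,0],[0.026,0,0,0,0],[0.03,0,0,0,0],[0.03,0,0,0,0],[0.03,0,0,-0.004,0],[0.03,0,0,-0.015,0],[0.03,0,0,-0.03,0],[0.03,0,0,-0.035,0],[0.03,0,0,-0.035,0],[0.06,0,0,0,0]]]'
python3 -m handwheel '[[[0.06,0,0,0,7],[0.06,0,0,0,7],[0.06,0,0,0,7],[0.06,0,0,0,7],[0.06,0,0,0,7],[0.06,0,0,0,7],[0.06,0,0,0,7],[0.06,0,0,0,7],[0.06,0,0,0,7],[0.06,0,0,0,7],[0.06,0,0,0,3],[0.06,0,0,0,0]]]'
python3 go.py 0.459 -0.039 0.12 23.7
python3 - <<'E'
from h import *
im=viewer.read_camera("wrist"); cv2.imwrite("pics/w6.png",im)
E
```

```text
time: 14.65
eef_pos: [0.6238, -0.0543, 0.1368]
tcp_rot: [-0.062, 0.998, -0.002, 0.007]
contact_force: [1.2, -0.4, 1.2]
opening: 0.473
finger_force: 0.0
time: 15.65
eef_pos: [0.6187, -0.0531, 0.1274]
tcp_rot: [0.545, 0.839, 0.0, 0.0]
contact_force: [0.1, -0.7, 0.3]
opening: 0.705
finger_force: 0.0
pos [ 0.6187 -0.0531  0.1274] yaw 24.0 j6 -0.67 -> spin 0.3 then x,y,z [ 0.0771 -0.1406  0.0074] dist 0.16
```

View pics/w6.png

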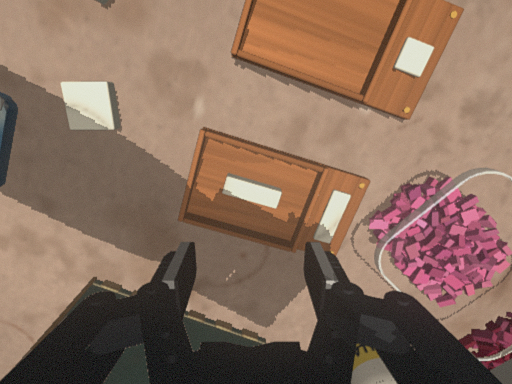

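The bar lies flat in its pocket at (252,190), with the large square at (88,105). Moving above it.

```bash
python3 -m handwheel '[[[0.06,0.0096,-0.0176,0.001,0],[0.06,0.0096,-0.0176,0.001,0],[0.06,0.0096,-0.0176,0.001,0],[0.06,0.0096,-0.0176,0.001,0],[0.06,0.0096,-0.0176,0.001,0],[0.06,0.0096,-0.0176,0.001,0],[0.06,0.0096,-0.0176,0.001,0],[0.06,0.0096,-0.0176,0.001,0],[0.06,0,0,0,0],[0.06,0,0,0,0]]]'
python3 look.py 0 large_square; python3 go.py 0.459 -0.039 0.004 23.7
python3 - <<'E'
from h import *
im=viewer.read_camera("wrist"); cv2.imwrite("pics/w7.png",im)
E
```

```text
time: 16.53
eef_pos: [0.4586, -0.0403, 0.1195]
tcp_rot: [0.544, 0.839, 0.0, 0.0]
contact_force: [0.4, 0.0, -0.2]
opening: 0.701
finger_force: 0.0
px [463.5 288. ] world [ 0.7043 -0.0448] rectc [ 0.7044 -0.0456] size mm [18.2 54.2] ang 6.9
px [393. 268.] world [ 0.624 -0.054] rectc [ 0.6243 -0.0541] size mm [53.9 18. ] ang 7.3
px [134.2 257.3] world [ 0.3818 -0.1489] rectc [ 0.3817 -0.15  ] size mm [57.6 30.9] ang 89.3
px [254.  186.9] world [ 0.4605 -0.0333] rectc [ 0.4597 -0.0391] size mm [39.7 38.7] ang 23.4
px [277.2  82.1] world [0.4409 0.0556] rectc [0.4409 0.0555] size mm [23.8 23.8] ang 66.8
pin [ 0.4621 -0.0393  0.    ] [{'xy': [0.4912, 0.4885], 'confidence': 0.93}]
pos [ 0.46   -0.0407  0.1201] yaw 24.1 j6 -0.73 -> spin 0.4 then x,y,z [ 0.002  -0.0003  0.1161] dist 0.002
```

View pics/w7.png

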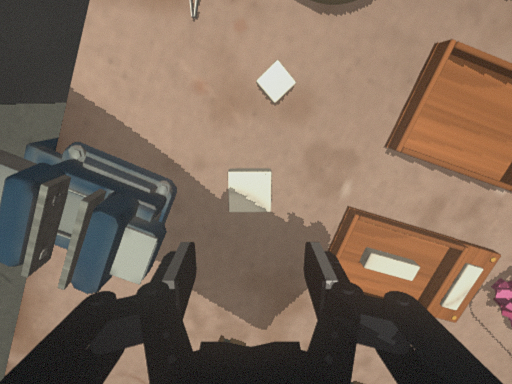

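The large square is at (250,190), with the vise about 50 mm clear on the left. Gripping.

```bash
python3 -m handwheel '[[[0.06,0.0015,0,0.025,0.5],[0.06,0,0,0.025,0],[0.06,0,0,0.025,0],[0.06,0,0,0.02,0],[0.06,0,0,0.012,0],[0.06,0,0,0.006,0],[0.06,0,0,0.002,0],[0.06,0,0,0,0],[0.06,0,0,0,0]]]' 40
python3 -m handwheel '[[[0.03,0,0,0,0],[0.03,0,0,0,0],[0.03,0,0,0,0],[0.03,0,0,0,0],[0.03,0,0,0,0],[0.03,0,0,0,0]]]' 40
python3 -m handwheel '[[[0.03,0,0,-0.005,0],[0.03,0,0,-0.01,0],[0.03,0,0,-0.02,0],[0.03,0,0,-0.025,0],[0.03,0,0,-0.025,0],[0.03,0,0,0,0],[0.03,0,0,0,0]]]' 40
python3 go.py 0.596 0.2385 0.09 4
python3 look.py 0 large_square
```

```text
time: 17.43
eef_pos: [0.4594, -0.0393, 0.0053]
tcp_rot: [0.548, 0.837, 0.0, 0.001]
contact_force: [-0.1, 0.2, -0.2]
opening: 0.703
finger_force: 0.0
time: 17.93
eef_pos: [0.4596, -0.0394, 0.0058]
tcp_rot: [0.548, 0.836, 0.0, 0.001]
contact_force: [-0.3, 0.2, 6.3]
opening: 0.45
finger_force: 40.9
time: 18.52
eef_pos: [0.4592, -0.0393, 0.0912]
tcp_rot: [0.548, 0.836, 0.001, 0.002]
contact_force: [0.2, 0.5, -0.9]
opening: 0.456
finger_force: 40.4
pos [ 0.4592 -0.0393  0.0912] yaw 23.5 j6 -0.72 -> spin 19.5 then x,y,z [0.2676 0.1558 0.0012] dist 0.31
px [484.9 305.4] world [ 0.7047 -0.045 ] rectc [ 0.7048 -0.0458] size mm [18.2 54. ] ang 6.8
px [407.4 284.7] world [ 0.6244 -0.0543] rectc [ 0.6246 -0.0543] size mm [54.4 17.9] ang 7.0
px [116.7 275.3] world [ 0.3775 -0.1504] rectc [ 0.3798 -0.1573] size mm [59.8 31.8] ang 89.1
px [274.3 234.1] world [ 0.4904 -0.0563] rectc [ 0.4886 -0.0601] size mm [26.9 19.2] ang 23.5
px [278.1  80.4] world [0.4408 0.0556] rectc [0.441  0.0554] size mm [23.7 23.6] ang 66.6
pin [ 0.4781 -0.0832  0.    ] [{'xy': [0.4898, 0.6503], 'confidence': 0.6}]
```

```bash
python3 -m handwheel '[[[0.03,0,0,0,6.5],[0.03,0,0,0,6.5],[0.03,0,0,0,6.5]]]'
python3 -m handwheel '[[[0.03,0.0268,0.0156,0,0],[0.03,0.0268,0.0156,0,0],[0.03,0.0268,0.0156,0,0],[0.03,0.0268,0.0156,0,0],[0.03,0.0268,0.0156,0,0],[0.03,0.0268,0.0156,0,0],[0.03,0.0268,0.0156,0,0],[0.03,0.0268,0.0156,0,0],[0.03,0.0268,0.0156,0,0],[0.03,0.0268,0.0156,0,0],[0.03,0,0,0,0],[0.03,0,0,0,0]]]'
python3 go.py 0.597 0.238 0.0108 4
python3 - <<'E'
from h import *
im=viewer.read_camera("wrist"); cv2.imwrite("pics/w8.png",im)
E
```

```text
time: 18.87
eef_pos: [0.4567, -0.0385, 0.0874]
tcp_rot: [0.684, 0.73, -0.001, -0.002]
contact_force: [0.6, -0.3, -1.6]
opening: 0.454
finger_force: 40.4
time: 19.87
eef_pos: [0.5938, 0.2402, 0.0869]
tcp_rot: [0.681, 0.732, -0.002, -0.001]
contact_force: [0.3, 0.2, -0.7]
opening: 0.454
finger_force: 40.4
pos [0.5938 0.2402 0.0869] yaw 4.2 j6 0.15 -> spin 0.2 then x,y,z [-0.0024  0.003   0.0761] dist 0.004
```

View pics/w8.png

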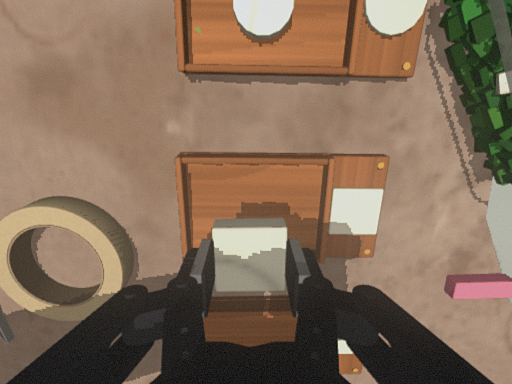

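The large square is over its pocket, with the matching sample at (355,210). Lowering until contact.

```bash
python3 -m handwheel '[[[0.03,-0.002,0.003,0.015,0],[0.03,0,0,0.02,0],[0.03,0,0,0.02,0],[0.03,0,0,0.012,0],[0.03,0,0,0.005,0],[0.03,0,0,0.002,0],[0.03,0,0,0.001,0],[0.03,0,0,0,0],[0.03,0,0,0,0]]]'
python3 go.py 0.597 0.238 0.0108 4
```

```text
time: 20.67
eef_pos: [0.5991, 0.2377, 0.0157]
tcp_rot: [0.682, 0.732, 0.001, 0.001]
contact_force: [-0.2, 0.2, -0.1]
opening: 0.454
finger_force: 40.4
pos [0.5991 0.2377 0.0157] yaw 4.0 j6 0.15 -> spin 0.0 then x,y,z [ 0.0005 -0.0021  0.0049] dist 0.002
```

```bash
python3 -m handwheel '[[[0.03,0,0,0.002,0],[0.03,0,0,0.001,0],[0.03,0,0,0.001,0],[0.03,0,0,0.001,0],[0.03,0,0,0.0,0],[0.03,0,0,0,0]]]'
```

```text
time: 21.17
eef_pos: [0.5984, 0.2377, 0.0109]
tcp_rot: [0.682, 0.732, -0.0, 0.0]
contact_force: [-3.2, -1.0, 5.8]
opening: 0.453
finger_force: 41.1
```

```bash
python3 -m handwheel '[[[0.04,0,0,0,0],[0.046,0,0,0,0],[0.05,0,0,0,0],[0.052,0,0,0,0],[0.052,0,0,-0.004,0],[0.052,0,0,-0.015,0],[0.052,0,0,-0.03,0],[0.052,0,0,-0.035,0],[0.052,0,0,-0.035,0],[0.045,0,0,0,0]]]'
python3 -m handwheel '[[[0.045,0,0,0,6.8],[0.045,0,0,0,6.8],[0.045,0,0,0,6.8],[0.045,0,0,0,6.8],[0.045,0,0,0,0]]]'
python3 go.py 0.4405 0.0557 0.12 -23.3
```

```text
time: 22.0
eef_pos: [0.6035, 0.239, 0.1394]
tcp_rot: [0.682, 0.732, 0.007, 0.005]
contact_force: [1.0, 0.4, 0.6]
opening: 0.529
finger_force: 0.0
time: 22.42
eef_pos: [0.5984, 0.2376, 0.1297]
tcp_rot: [0.835, 0.55, 0.001, 0.0]
contact_force: [-0.2, 0.4, 0.7]
opening: 0.53
finger_force: 0.0
pos [0.5984 0.2376 0.1297] yaw -23.3 j6 0.63 -> spin 0.0 then x,y,z [-0.2296 -0.0731  0.0097] dist 0.241
```

```bash
python3 -m handwheel '[[[0.045,-0.023,-0.0073,0.001,0],[0.045,-0.023,-0.0073,0.001,0],[0.045,-0.023,-0.0073,0.001,0],[0.045,-0.023,-0.0073,0.001,0],[0.045,-0.023,-0.0073,0.001,0],[0.045,-0.023,-0.0073,0.001,0],[0.045,-0.023,-0.0073,0.001,0],[0.045,-0.023,-0.0073,0.001,0],[0.045,-0.023,-0.0073,0.001,0],[0.045,-0.023,-0.0073,0.001,0],[0.045,0,0,0,0],[0.045,0,0,0,0]]]'
python3 look.py 0 small_square; python3 go.py 0.4405 0.0557 0.0045 -23.3
python3 - <<'E'
from h import *
im=viewer.read_camera("wrist"); cv2.imwrite("pics/w9.png",im)
E
```

```text
time: 23.42
eef_pos: [0.4405, 0.0543, 0.1191]
tcp_rot: [0.835, 0.551, 0.001, 0.0]
contact_force: [0.2, 0.7, -0.1]
opening: 0.525
finger_force: 0.0
px [471.7 222.1] world [ 0.6238 -0.0554] rectc [ 0.6234 -0.0555] size mm [54.1 18. ] ang 7.0
px [249.1 190.8] world [0.4414 0.0567] rectc [0.4414 0.0559] size mm [22.2 23.1] ang 66.9
px [105.9 151.9] world [0.3407 0.1379] rectc [0.3429 0.1312] size mm [ 14.8 120.5] ang 20.6
px [16.6  9.5] world [0.3368 0.2575] rectc [0.3363 0.2569] size mm [16.  14.8] ang 75.9
pin [0.4426 0.0556 0.    ] [{'xy': [0.4883, 0.4891], 'confidence': 0.97}]
pos [0.4414 0.0549 0.1193] yaw -23.1 j6 0.3 -> spin 0.2 then x,y,z [ 0.0003 -0.0011  0.1148] dist 0.001
```

View pics/w9.png

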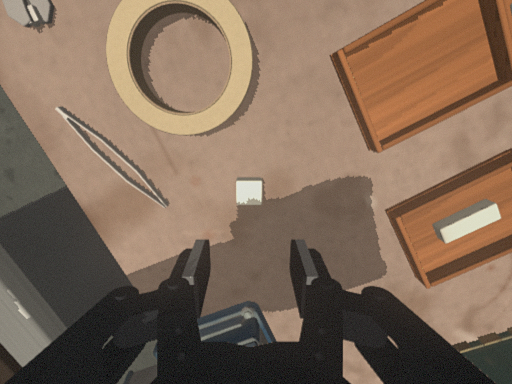

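The small square is at (249,191) and squared to the jaws; the tape roll and tweezers are clear. Gripping.

```bash
python3 -m handwheel '[[[0.045,0.001,0,0.025,0],[0.045,0,0,0.025,0],[0.045,0,0,0.025,0],[0.045,0,0,0.02,0],[0.045,0,0,0.011,0],[0.045,0,0,0.005,0],[0.045,0,0,0.003,0],[0.045,0,0,0,0],[0.045,0,0,0,0]]]' 40
python3 -m handwheel '[[[0.015,0,0,0,0],[0.015,0,0,0,0],[0.015,0,0,0,0],[0.015,0,0,0,0],[0.015,0,0,0,0],[0.015,0,0,0,0]]]' 40
python3 -m handwheel '[[[0.015,0,0,-0.005,0],[0.015,0,0,-0.01,0],[0.015,0,0,-0.02,0],[0.015,0,0,-0.025,0],[0.015,0,0,-0.025,0],[0.015,0,0,0,0],[0.015,0,0,0,-7],[0.015,0,0,0,-7],[0.015,0,0,0,-7],[0.015,0,0,0,-7],[0.015,0,0,0,0]]]' 40
python3 go.py 0.612 0.099 0.09 5
```

```text
time: 24.32
eef_pos: [0.4419, 0.0559, 0.0052]
tcp_rot: [0.834, 0.551, 0.001, 0.001]
contact_force: [0.8, -0.4, 0.2]
opening: 0.523
finger_force: 0.0
time: 24.82
eef_pos: [0.4421, 0.0556, 0.0056]
tcp_rot: [0.835, 0.551, 0.001, 0.001]
contact_force: [0.1, 1.2, 6.3]
opening: 0.267
finger_force: 40.8
time: 25.73
eef_pos: [0.4403, 0.0558, 0.0891]
tcp_rot: [0.676, 0.737, -0.0, -0.0]
contact_force: [0.1, 0.4, -1.4]
opening: 0.266
finger_force: 40.1
pos [0.4403 0.0558 0.0891] yaw 5.0 j6 -0.19 -> spin -0.0 then x,y,z [ 0.0281  0.1748 -0.0009] dist 0.177
```

```bash
python3 -m handwheel '[[[0.015,0.0035,0.022,0,0],[0.015,0.0035,0.022,0,0],[0.015,0.0035,0.022,0,0],[0.015,0.0035,0.022,0,0],[0.015,0.0035,0.022,0,0],[0.015,0.0035,0.022,0,0],[0.015,0.0035,0.022,0,0],[0.015,0.0035,0.022,0,0],[0.015,0,0,0,0],[0.015,0,0,0,0]]]'
python3 go.py 0.612 0.099 0.0106 5
python3 - <<'E'
from h import *
im=viewer.read_camera("wrist"); cv2.imwrite("pics/w10.png",im)
E
```

```text
time: 26.57
eef_pos: [0.6141, 0.0986, 0.0889]
tcp_rot: [0.677, 0.736, -0.0, -0.0]
contact_force: [0.3, -0.3, -0.1]
opening: 0.269
finger_force: 40.1
pos [0.6141 0.0986 0.0889] yaw 4.7 j6 -0.09 -> spin -0.3 then x,y,z [ 0.0006 -0.002   0.0783] dist 0.002
```

View pics/w10.png

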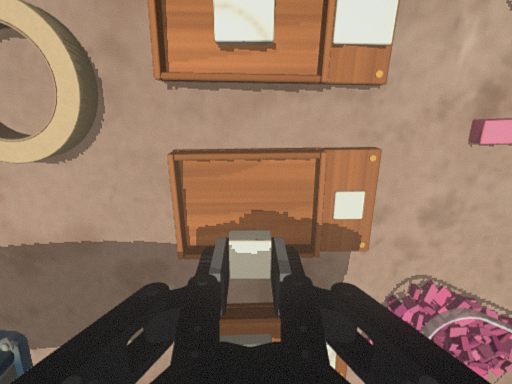

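The tile is over the small-square tray (its sample is at (349,205)), and the large square sits flat in the tray above. Lowering.

```bash
python3 -m handwheel '[[[0.015,0,-0.002,0.015,0],[0.015,0,0,0.02,0],[0.015,0,0,0.02,0],[0.015,0,0,0.012,0],[0.015,0,0,0.005,0],[0.015,0,0,0.002,0],[0.015,0,0,0,0],[0.015,0,0,0,0]]]'
python3 go.py 0.612 0.099 0.0106 5
```

```text
time: 27.28
eef_pos: [0.6127, 0.0983, 0.0166]
tcp_rot: [0.677, 0.736, 0.001, 0.001]
contact_force: [-0.0, -0.3, 0.6]
opening: 0.265
finger_force: 40.1
pos [0.6127 0.0983 0.0166] yaw 4.8 j6 -0.09 -> spin -0.2 then x,y,z [ 0.0008 -0.0007  0.006 ] dist 0.001
```

```bash
python3 -m handwheel '[[[0.015,0,0,0.002,0],[0.015,0,0,0.001,0],[0.015,0,0,0.001,0],[0.015,0,0,0.001,0],[0.015,0,0,0.001,0],[0.015,0,0,0,0],[0.015,0,0,0,0]]]'
```

```text
time: 27.87
eef_pos: [0.6122, 0.0983, 0.0107]
tcp_rot: [0.677, 0.736, -0.0, -0.0]
contact_force: [-1.8, 0.0, 4.6]
opening: 0.268
finger_force: 40.7
```

```bash
python3 -m handwheel '[[[0.026,0,0,0,0],[0.032,0,0,0,0],[0.036,0,0,0,0],[0.036,0,0,0,0],[0.036,0,0,-0.004,0],[0.036,0,0,-0.015,0],[0.036,0,0,-0.03,0],[0.036,0,0,-0.035,0],[0.036,0,0,-0.035,0],[0.036,0,0,-0.035,0],[0.036,0,0,-0.02,0],[0.036,0,0,0,0]]]'
python3 -m handwheel '[[[0.036,0,-0.03,0,0],[0.036,0,-0.03,0,0],[0.036,0,-0.03,0,0],[0.036,0,-0.02,0,0],[0.036,0,0,0,0],[0.036,0,0,0,0]]]'
python3 - <<'E'
from h import *
im=viewer.read_camera("wrist"); t=viewer.read_camera("top")[135:295,130:380]
t=cv2.resize(t,None,fx=2.4,fy=2.4,interpolation=cv2.INTER_CUBIC)
i=cv2.resize(im,(280,210)); o=np.zeros((600,600,3),np.uint8); o[:384]=t; o[384:594,:280]=i
cv2.imwrite("pics/final.png",o)
E
```

```text
time: 28.87
eef_pos: [0.6155, 0.0984, 0.191]
tcp_rot: [0.677, 0.736, 0.004, 0.005]
contact_force: [0.7, 0.3, 0.6]
opening: 0.423
finger_force: 0.0
time: 29.37
eef_pos: [0.5013, 0.0891, 0.1824]
tcp_rot: [0.677, 0.736, -0.0, -0.0]
contact_force: [-0.2, 0.0, 0.3]
opening: 0.42
finger_force: 0.0
```

View pics/final.png

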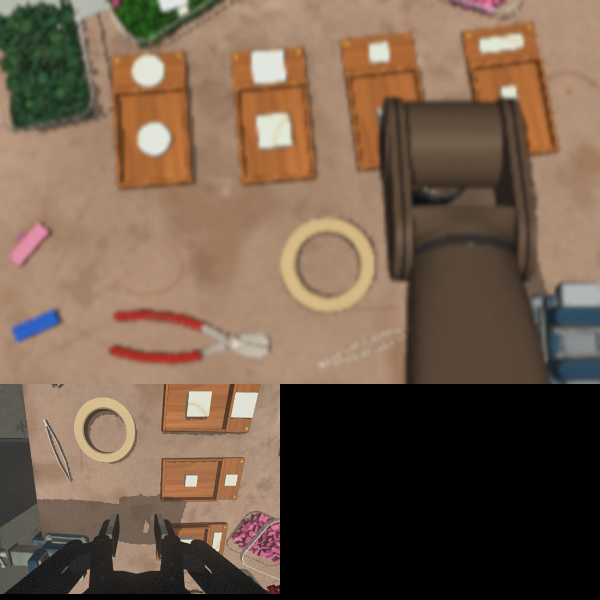

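All four tiles lie flat in their matching pockets: disc (154,138), large square (273,130), small square at (191,480) in the wrist inset, and bar (508,92). The tape roll and nippers have not moved, so I'm handing the job in.

```bash
python3 -c "
from plant import sign_off; print(sign_off())"
```

```text
the job is handed in; nothing more can be done
None
```

All four tiles are lying flat in their matching trays, the tape roll and nippers were left where they were, and the job was handed in at about 29.5 s on the robot's clock.

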